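# Stack electrode plates with alternate lugs on a splined post

### The job

Load the two loose electrode plates onto the splined post of the tilted stand, each pushed fully home: first the plate with the wide square lug, its lug pointing to the opposite side from the lug of the end plate already on the stand, then the plate with the narrow round-ended lug, its lug directly above the end plate's lug. Leave both flat on the stack and let go, and do not disturb the bottles or the timer.

Things in the scene. Friction and masses are not known exactly. Their poses are not given: they have to be found in the camera images.
- post: Splined white post of the tilted stand, bolted down. Origin: on its axis at the upper face of the fixed end plate round its foot, where the first loose plate must rest (112 mm above the bench). z: up along the post, leaning 30 degrees from vertical, its top towards the robot; y: level, to the left seen from the robot; x: up the slope, away from the robot.
- post_tip (a point): Tip of the post, 46 mm along its z from its origin. The post is a cross in section: two crossed bars, each 36 by 16 mm, along its x and y. It is straight for the first 36 mm, then tapers over 10 mm to bars of 22 by 8 mm.
- end_lug (a point): Point in the lug of the fixed end plate, 70 mm to the left (+y) of the post's axis, 8 mm below the post's origin. The end plate is steel, 16 mm thick, 76 mm along the post's y and 50 mm along its x; its narrow round-ended lug, 18 mm wide, ends 72 mm from the axis.
- wide_center (a point): Loose steel electrode plate with a wide square lug; 16 mm thick, main part 76 (x) by 56 mm (y), 0.2 kg, lying flat; can be held across its straight 56 mm sides beside the hole. Origin: centre of the hole, half-way up. x: from hole to lug; z: plate normal, up at the start; y: across the width. Seated, this point is at z = 8 mm of the post's frame and x points to the post's -y (right).
- wide_lug (a point): Point in that plate's lug, 70 mm from the hole's centre along its x, half-way up. The lug is 44 mm wide and square, 10 mm thick, and ends 72 mm from the centre. The plate's hole is a 39 mm square with four square teeth in its corners, leaving two crossed slots 39 by 19.2 mm, along x and y: about 1.5 mm to spare round the post.
- narrow_center (a point): Loose steel electrode plate with a narrow round-ended lug; 16 mm thick, main part 76 (x) by 56 mm (y), 0.2 kg, lying flat; can be held across its straight 56 mm sides beside the hole. Origin: centre of the hole, half-way up. x: from hole to lug; z: plate normal, up at the start; y: across the width. Seated, this point is at z = 24 mm of the post's frame and x points to the post's +y (left).
- narrow_lug (a point): Point in that plate's lug, 70 mm from the hole's centre along its x, half-way up. The lug is 18 mm wide with a round end, 10 mm thick, and ends 72 mm from the centre. The plate's hole is a 39 mm square with four square teeth in its corners, leaving two crossed slots 39 by 19.2 mm, along x and y: about 1.5 mm to spare round the post.
- amber_bottle: Bystander: brown bottle with a yellow lid, 71 mm wide, 146 mm tall, standing loose behind the work. Origin under its base.
- white_bottle: Bystander: white bottle with a blue cap, 53 mm wide, 118 mm tall, standing loose behind and to the right of the stand. Origin under its base.
- bench_timer: Bystander: small light-grey timer, 66 x 66 x 22 mm, lying loose near the bench's front edge on the right. Origin under its base.
Mind the look-alikes: they are no part of the job. Of the things that look like the part that bears post, the larger one is meant.

How it is judged:
By the outcome, as a careful person would: the job done as asked, in the order asked, and still so for the second after the job is handed in, with the robot touching nothing.
It also fails if it takes over 61 s, if anything falls off the work surface, if the arm or the gripper's body presses on something with over 40 N, if the wrist force passes 120 N, or if a joint passes its speed limit or range.

### The arm

A 6-joint arm with a two-finger parallel gripper is mounted at the origin on a cart in front of the work surface, level with it; the furniture and walls round the work are solid. World frame = base frame: x ahead of the robot, y to its left, z up, the work surface at z = 0. Lengths are in m, angles in degrees, forces in N, time in s.
With the tool pointing down it reaches from about 0.25 to 0.725 m from the base axis. Payload 9.7 kg.
Tool frame: the origin (TCP) lies between the finger pads; the fingertips stand 11 mm ahead of it and the grasp point (between the pads) lies 8 mm behind it; z points along the fingers, x is the direction in which the jaws open and shut, and the axes are right-handed (so a half turn about z gives the same grasp; the last joint's range is limited). The gripper opens to 85 mm and grips with 20 to 120 N. Pads are 22 mm wide; open, the fingers measure 114 mm over their backs; the gripper's body (76 mm by 85 mm) begins 54 mm behind the grasp point. The pads swing forward as they close: fully open they stand 13 mm farther back than shut.
Start: joints at [72.88, 4.979, 10.078, 95.1, 0, 90], TCP at [0.162, 0.526, 0.242] pointing down, gripper open.
Joint ranges: [-179.16, 179.16], [-48.56, 103.87], [-65.8, 70.77], [-126.05, 130.52], [-82.76, 87.17], [-180, 180]. Speed limits (degrees/s): [127.2, 127.2, 147.25, 180, 180, 180].

### API

Orientations are given as [roll, pitch, yaw] about the fixed x, y, z axes, in that order (R = Rz(yaw) Ry(pitch) Rx(roll)).
In Python, from workcell import get_obs, camera, job_done, spotter gives the robot as it stands.
- The arm moves only by the tool play_rows, never from a script. Its argument "rows" is a list of rows, each a list of 3 entries, a list of its own where there are three numbers: the closure, from 0 (fully open) to 1 (shut), then the shift along the tool's x, y, z in cm, then the turn, a rotation vector about the tool's x, y, z in degrees. In form: [[claw, [x, y, z], [wx, wy, wz]], ...]. A call has 1 to 12 rows; each row shifts and turns the pose as measured when the row begins, along the tool's axes as they then stand; what a row does not reach is not made up. A row lasts 1/10 s, in which the tool goes at most 50 mm and 8.59 degrees, less where a joint would pass 70% of its speed; a pose out of reach is approached as far as the arm can. A call is refused whole if a number of a shift passes 5 or a number of a turn 8.59, either way. A call with a gripper value outside its range is refused whole. The fingers move at their own pace and stop on an object; "newtons" is the grip in N (left out, the last holds). Time passes only in rows, so rows that do not move let the fingers close. It gives the time, the measured TCP pose, the force and the opening at its end, in the units of the state.
- get_obs(): the state, without advancing time (a new reading comes with each control period).
- camera(name): name is "scene" or "top"; returns a dict with "img" (480x640x3 uint8, red, green, blue), "intrinsics" (3x3 intrinsics, pixels), "xyz" and "orientation" of the camera in the world. Camera axes: x right, y down, z forward; pixel columns grow to the right and rows downward; lengths in m; the calibration is good to about 2 mm. A picture is of the moment at which its call begins. There is no depth.
- job_done(): hands the job in, once; it reports no verdict.
Trained networks look in a picture, given as the dict that the camera call returned (one of the last four; its "shot" number tells which), for a name from the list of things; names that differ only in an ending like _2 or _b are one class to them, and where a whole thing is asked for, a point or a joint stands for the part that bears it (a point fixed in the world has none). Each returns a list of dicts, best first, with "confidence" (0 to 1); they miss things now and then, are a little off and sometimes report something else, mostly with a low value. They report only what shows in the picture. A call takes as long as a camera call. They do not tell look-alikes from the thing itself.
- spotter.spot_in(picture, thing): "point" ([x, y, z] in m, in world coordinates, good to about 4 mm: the middle of the surface that is visible of it).
- spotter.trace(picture, thing): "pixels" (480x640 bool, what is visible of it).
The state is a dict: "time": time; "q": joint angles; "qd": joint speeds; "joint_efforts": joint torques, N m; "ee_pos": TCP position; "tcp_rot": TCP orientation; "wrist_force": force on the tool from outside, world axes, zero at the start; "torque": the same for the moment, N m; "opening": finger opening in m.
Only numpy, scipy, OpenCV 4.12 (cv2) and the standard library are available. Lean on these libraries where they do the work, as an engineer would, in place of code of your own. Each camera call takes 0.05 s, during which the arm holds its last target.

## Working session

There is one attempt and no reset: what is moved stays moved. The work goes in short steps, Python scripts to look and compute and a tool call to move; the robot and the scene stay as the last step left them, time stands still between calls to the robot, and variables do not carry over. Pictures are saved under pics/ and viewed, and the job is handed in when it is done.

Besides the shell and the picture viewer there is one more tool, called after ">>>" in YAML: its name, and indented under it one key for each argument. play_rows: Moves the arm, as the interface text tells. Its arguments: {"type":"object","properties":{"rows":{"type":"array","items":{"type":"array"}},"newtons":{"type":"number"}},"required":["rows"]}

```bash
mkdir -p pics; ls
python3 - <<'E'
from workcell import get_obs,camera,spotter
import cv2,numpy as np
o=get_obs();print({k:np.round(v,3) for k,v in o.items()})
for n in ["scene","top"]:
    c=camera(n);cv2.imwrite(f"pics/{n}0.png",c["img"][...,::-1]);print(n,c["intrinsics"],c["xyz"],c["orientation"])
    for t in ["post","post_tip","end_lug","wide_center","wide_lug","narrow_center","narrow_lug","amber_bottle","white_bottle","bench_timer"]:
        print(t,[(np.round(d["point"],3).tolist(),round(d["confidence"],2)) for d in spotter.spot_in(c,t)])
E
```

```text
pics
{'time': np.float64(0.0), 'q': array([ 7.2880e+01,  5.0120e+00,  1.0034e+01,  9.5099e+01, -1.0000e-03,
        9.0000e+01]), 'qd': array([-0.014,  0.005, -0.023, -0.016,  0.09 ,  0.018]), 'joint_efforts': array([ 1.0000e-03, -5.2039e+01,  4.6480e+01,  1.7000e-02,  0.0000e+00,
       -0.0000e+00]), 'ee_pos': array([0.162, 0.525, 0.242]), 'tcp_rot': array([1.79999e+02, 7.70000e-02, 7.28800e+01]), 'wrist_force': array([ 1.101, -0.244, -0.28 ]), 'torque': array([0.019, 0.037, 0.052]), 'opening': np.float64(0.085)}
scene [[572.24486647   0.         323.98749114]
 [  0.         572.24486647 240.35837149]
 [  0.           0.           1.        ]] [-0.11939085 -0.71460466  1.00277057] [-133.3380407    -0.54489648  -43.83043491]
post [([0.509, -0.146, 0.113], 0.73), ([0.336, -0.075, 0.08], 0.55), ([0.638, -0.337, 0.108], 0.37)]
post_tip [([0.329, -0.076, 0.08], 0.79), ([0.512, -0.148, 0.109], 0.6)]
end_lug [([0.332, -0.074, 0.084], 0.7), ([0.513, -0.148, 0.112], 0.62)]
wide_center [([0.381, -0.262, 0.02], 0.71), ([0.484, 0.077, 0.013], 0.67)]
wide_lug [([0.485, 0.081, 0.017], 0.79)]
nar
[... 310 characters left out ...]
0.           0.           1.        ]] [ 0.29107672 -0.00859469  1.08192902] [-165.71001602    0.17449786  -90.29457354]
post [([0.344, -0.059, 0.085], 0.89), ([0.522, -0.13, 0.116], 0.85)]
post_tip [([0.345, -0.054, 0.083], 0.65), ([0.496, 0.08, 0.017], 0.63), ([0.518, -0.13, 0.118], 0.59)]
end_lug [([0.52, -0.127, 0.118], 0.94), ([0.34, -0.059, 0.08], 0.78)]
wide_center [([0.493, 0.078, 0.017], 0.8)]
wide_lug [([0.497, 0.083, 0.013], 0.81)]
narrow_center [([0.497, 0.275, 0.014], 0.56)]
narrow_lug [([0.495, 0.277, 0.014], 0.92)]
amber_bottle [([0.682, 0.061, 0.13], 0.9), ([0.495, 0.079, 0.017], 0.41)]
white_bottle [([0.643, -0.332, 0.089], 0.76)]
bench_timer [([0.393, -0.279, 0.016], 0.68)]
```

View pics/scene0.png

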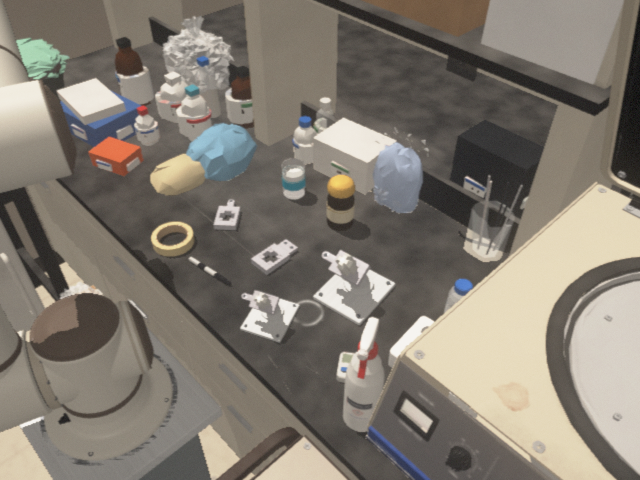

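View pics/top0.png

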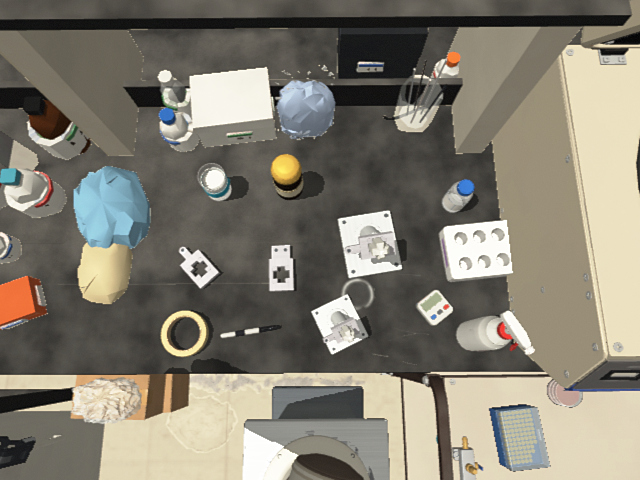

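Run:
```python
import cv2,numpy as np
t=cv2.imread("pics/top0.png");s=cv2.imread("pics/scene0.png")
def z(im,x,y,w,h,f): return cv2.resize(im[y:y+h,x:x+w],None,fx=f,fy=f,interpolation=cv2.INTER_CUBIC)
cv2.imwrite("pics/c1.png",z(t,330,200,80,75,8)); cv2.imwrite("pics/c2.png",z(t,170,235,140,70,5.5)); cv2.imwrite("pics/c3.png",z(s,230,235,170,110,4.7))
```

```text
(no output)
```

View pics/c1.png

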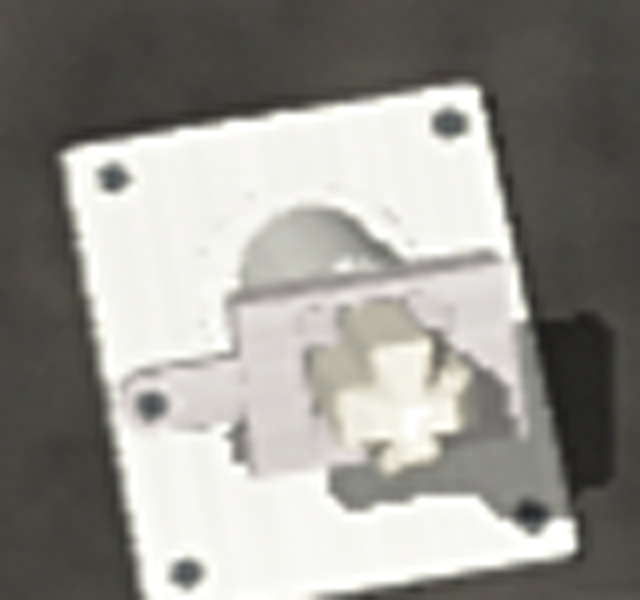

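View pics/c2.png

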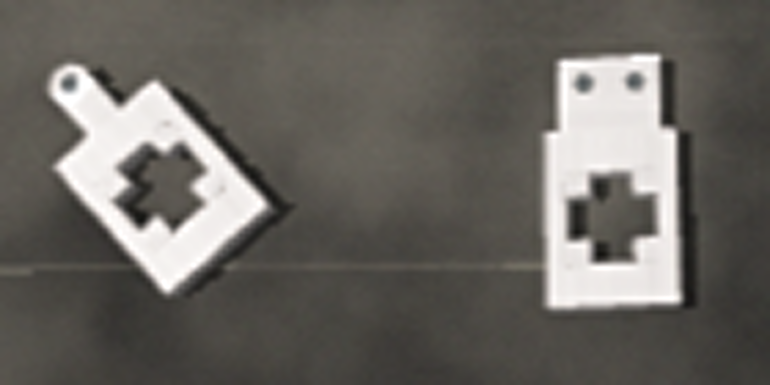

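View pics/c3.png

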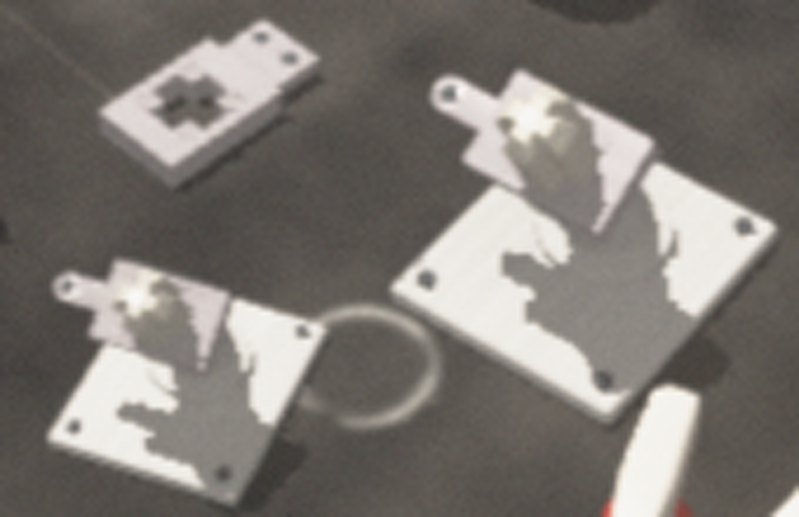

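The larger stand is at top (372,243); its look-alike is the smaller one at (341,325). The wide plate is at (281,268) and the narrow plate at (198,266). Nothing else resembles the plates. Next I'll fit precise poses.

```bash
cat > h.py <<'E'
import numpy as np,cv2
from scipy.spatial.transform import Rotation as R
from scipy.optimize import minimize
def rot(e): return R.from_euler('xyz',e,degrees=True).as_matrix()
def proj(c,P):
    P=np.asarray(P,float); p=(P-c["xyz"])@rot(c["orientation"]); K=np.asarray(c["intrinsics"])
    q=p@K.T; return q[...,:2]/q[...,2:]
def Rz(a): return R.from_euler('z',a,degrees=True).as_matrix()
def postT(x,y,psi):  # origin rot
    return np.array([x,y,.112]), Rz(psi)@R.from_euler('y',-30,degrees=True).as_matrix()
def outline(kind):
    if kind=="wide": lug=[(38,-22),(72,-22),(72,22),(38,22)]
    else:
        a=np.radians(np.linspace(-90,90,13)); lug=[(38,-9)]+[(63+9*np.cos(t),9*np.sin(t)) for t in a]+[(38,9)]
    return np.array([(-38,-28),(38,-28)]),np.array(lug)
main=np.array([(-38,-28),(38,-28),(38,28),(-38,28)])/1000
h,s=19.5,9.6
cross=np.array([(h,-s),(h,s),(s,s),(s,h),(-s,h),(-s,s),(-h,s),(-h,-s),(-s,-s),(-s,-h),(s,-h),(s,-s)])/1000
def lug(kind):
    if kind=="wide": return np.array([(38,-22),(72,-22),(72,22),(38,22)])/1000
    a=np.radians(np.linspace(-90,90,13)); return np.array([(38,-9)]+[(63+9*np.cos(t),9*np.sin(t)) for t in a]+[(38,9)])/1000
def at(poly,z,o,M): return np.c_[poly,np.full(len(poly),z)]@M.T+o
def render(c,kind,o,M,roi,ss=8):
    x0,y0,w,hh=roi
    img=np.full((hh*ss,w*ss),60,np.uint8)
    def px(P): return np.round(((proj(c,P)-[x0,y0]+.5)*ss-.5)*16).astype(np.int32)
    for poly,t in((main,.008),(lug(kind),.005)):
        for ptop in (0,):
            hull=cv2.convexHull(px(np.r_[at(poly,t,o,M),at(poly,-t,o,M)]))
            cv2.fillPoly(img,[hull],150,shift=4)
    for poly,t in((main,.008),(lug(kind),.005)): cv2.fillPoly(img,[px(at(poly,t,o,M))],225,shift=4)
    cv2.fillPoly(img,[px(at(cross,.008,o,M))],70,shift=4)
    return cv2.resize(img,(w,hh),interpolation=cv2.INTER_AREA)
E
python3 - <<'E'
from h import *
from workcell import camera
cs={n:camera(n) for n in("scene","top")}
import pickle;pickle.dump(cs,open("cs0.pkl","wb"))
for kind,g in(("wide",(.49,.075,0)),("narrow",(.49,.27,45))):
  for n,c in list(cs.items())+[("both",None)]:
    use=[c] if c else list(cs.values())
    im=[cv2.cvtColor(k["img"],cv2.COLOR_RGB2GRAY) for k in use]
    rois=[]
    for k in use:
        u,v=proj(k,[g[0]+.01,g[1],.008]).astype(int); rois.append((u-35,v-35,70,70))
    def cost(p):
        t=0
        for k,i,r in zip(use,im,rois):
            m=render(k,kind,np.array([p[0]/100,p[1]/100,.008]),Rz(p[2]*5),r).astype(float)
            a=i[r[1]:r[1]+r[3],r[0]:r[0]+r[2]].astype(float)
            m=cv2.GaussianBlur(m,(0,0),.8);a=cv2.GaussianBlur(a,(0,0),.5)
            t-=np.corrcoef(m.ravel(),a.ravel())[0,1]
        return t/len(use)
    best=None
    for dx in(-1.2,0,1.2):
     for dy in(-1.2,0,1.2):
      for da in(-10,0,10):
        p=[g[0]*100+dx,g[1]*100+dy,(g[2]+da)/5];f=cost(p)
        if best is None or f<best[0]:best=(f,p)
    r=minimize(cost,best[1],method="Nelder-Mead",options=dict(initial_simplex=[best[1]]+[list(np.add(best[1],d)) for d in([.5,0,0],[0,.5,0],[0,0,1])],xatol=.005,fatol=1e-5))
    print(kind,n,round(-r.fun,4),np.round([r.x[0]/100,r.x[1]/100,r.x[2]*5],4))
E
```

```text
wide scene 0.9543 [0.4776 0.0848 1.7186]
wide top 0.9713 [0.4768 0.0829 2.2173]
wide both 0.9603 [0.477  0.0836 1.7315]
narrow scene 0.9155 [ 0.4922  0.2799 43.4163]
narrow top 0.9549 [ 0.4918  0.278  43.3677]
narrow both 0.9318 [ 0.4918  0.2785 43.207 ]
```

```bash
cat >> h.py <<'E'
def bars(L,W): 
    a,b=L/2000,W/2000
    return np.array([(a,-b),(a,b),(b,b),(b,a),(-b,a),(-b,b),(-a,b),(-a,-b),(-b,-b),(-b,-a),(b,-a),(b,-b)])
def drawstand(c,x,y,psi,roi,f):
    o,M=postT(x,y,psi); x0,y0,w,hh=roi
    im=cv2.resize(c["img"][y0:y0+hh,x0:x0+w,::-1],None,fx=f,fy=f,interpolation=cv2.INTER_CUBIC)
    def pl(P,col): cv2.polylines(im,[np.round(((proj(c,P)-[x0,y0]+.5)*f-.5)*16).astype(np.int32)],True,col,1,cv2.LINE_AA,4)
    e=np.array([(25,38),(25,-38),(-25,-38),(-25,38),(-9,38)]+[(-9*np.sin(t),63+9*np.cos(t)) for t in np.linspace(np.pi/2,-np.pi/2,9)]+[(9,38)])/1000
    e=np.array([(25,38),(25,-38),(-25,-38),(-25,38)])/1000
    pl(at(e,0,o,M),(0,0,255));pl(at(e,-.016,o,M),(0,128,255))
    a=np.linspace(0,2*np.pi,24);pl(at(np.c_[9*np.cos(a),63+9*np.sin(a)]/1000,-.003,o,M),(255,0,255))
    pl(at(bars(22,8),.046,o,M),(0,200,0));pl(at(bars(36,16),.036,o,M),(255,0,0));pl(at(bars(36,16),0,o,M),(255,120,0))
    return im
E
python3 - <<'E'
from h import *
import pickle
cs=pickle.load(open("cs0.pkl","rb"))
from scipy.optimize import least_squares
tip=np.array([380.,250.6]);lg=np.array([348.8,250.6])
def f(p):
    o,M=postT(*p[:2],p[2]*50); c=cs["top"]
    return np.r_[proj(c,o+M@[0,0,.046])-tip,proj(c,o+M@[0,.063,-.003])-lg]
r=least_squares(f,[.53,-.13,.1]);x,y,psi=r.x[0],r.x[1],r.x[2]*50;print(x,y,psi,r.fun)
cv2.imwrite("pics/o1.png",drawstand(cs["top"],x,y,psi,(330,205,80,70),8))
cv2.imwrite("pics/o2.png",drawstand(cs["scene"],x,y,psi,(310,240,80,70),8))
E
```

```text
0.5234387046977866 -0.13302458198851816 12.21106848730145 [ 1.02411669  0.12588775 -1.07149448 -0.15147111]
```

View pics/o1.png

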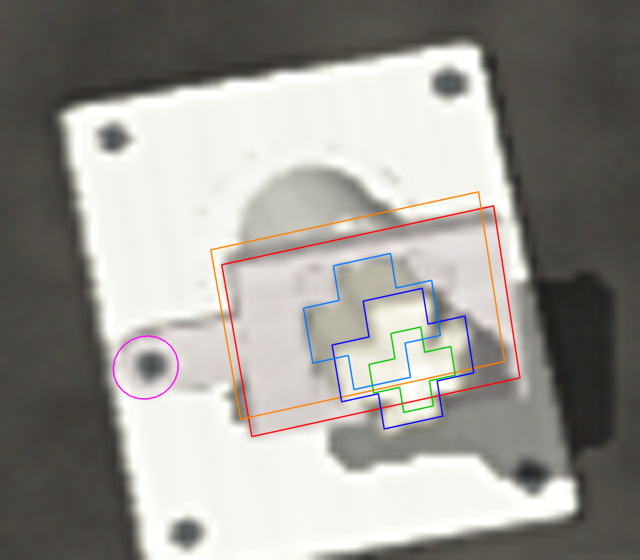

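View pics/o2.png

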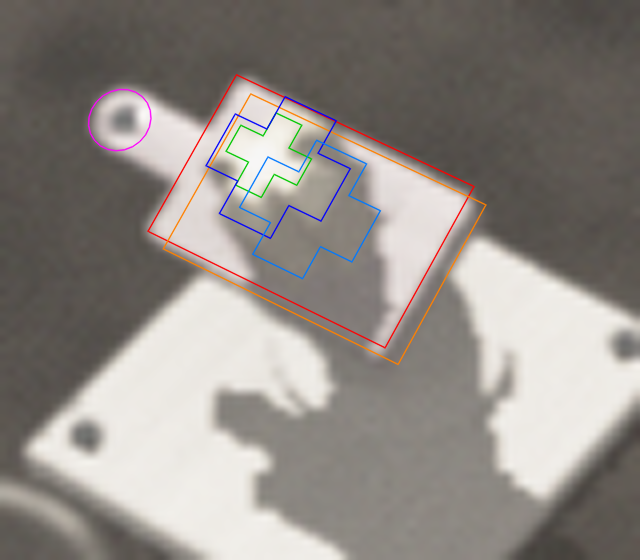

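Run:
```python
from h import *
import pickle
from scipy.ndimage import map_coordinates
cs=pickle.load(open("cs0.pkl","rb"))
G={}
for n,c in cs.items():
    a=c["img"].astype(np.float32); g=0
    for k in range(3):
        b=cv2.GaussianBlur(a[...,k],(0,0),.8);g=g+np.hypot(cv2.Sobel(b,5,1,0),cv2.Sobel(b,5,0,1))
    G[n]=np.minimum(g,250)
def seg(a,b,n=60,lo=0.03,hi=.97): return np.array(a)+np.linspace(lo,hi,n)[:,None]*(np.array(b)-np.array(a))
E={ "scene":[((25,38,0),(25,-38,0),1),((25,-38,0),(-25,-38,0),1),((-25,-38,0),(-25,38,0),1),((-25,38,0),(25,38,0),1)],
 "top":[((25,38,0),(25,-38,0),1),((-25,38,0),(25,38,0),1),((-25,38,0),(-25,10,0),.4),((-25,-38,0),(25,-38,0),1),((18,8,36),(18,-8,36),.4)]}
def score(n,p):
    o,M=postT(p[0]/100,p[1]/100,p[2]*5);t=0
    for a,b,w in E[n]:
        q=proj(cs[n],seg(a,b)/1000@M.T+o); t+=w*map_coordinates(G[n],[q[:,1],q[:,0]],order=1).mean()
    return t
import itertools
for use in(["scene"],["top"],["scene","top"]):
    f=lambda p:-sum(score(n,p) for n in use)
    best=min(((f(p),p) for p in itertools.product(np.arange(51.3,53.4,.15),np.arange(-14.3,-12.2,.15),np.arange(5,15,1)/5)))
    r=minimize(f,best[1],method="Nelder-Mead",options=dict(xatol=.003))
    x,y,psi=r.x[0]/100,r.x[1]/100,r.x[2]*5;print(use,r.fun,round(x,4),round(y,4),psi)
cv2.imwrite("pics/o3.png",np.hstack([drawstand(cs["top"],x,y,psi,(335,205,70,70),5.7),drawstand(cs["scene"],x,y,psi,(315,240,70,70),5.7)]))
```

```text
['scene'] -950.5946044921875 0.5208 -0.1338 1.5561800312034153
['top'] -878.7113037109375 0.5207 -0.137 8.002918474003792
['scene', 'top'] -1813.191162109375 0.5204 -0.1369 7.534794259954845
```

View pics/o3.png

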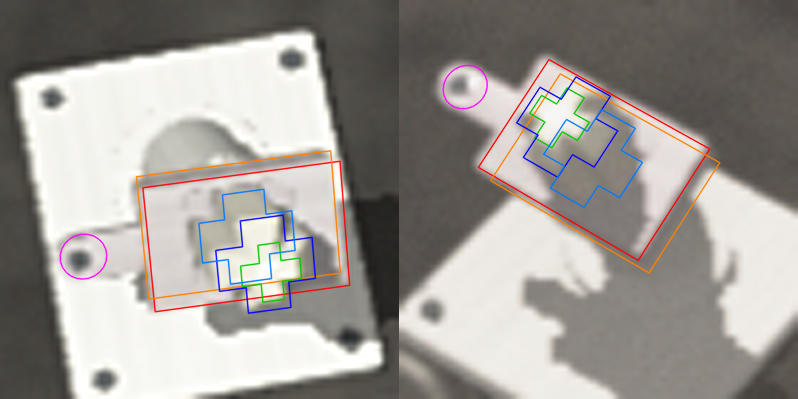

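```bash
cat >> h.py <<'E'
def back(c,uv,z):
    K=np.asarray(c["intrinsics"]);uv=np.atleast_2d(uv)
    d=np.c_[(uv-K[:2,2])/[K[0,0],K[1,1]],np.ones(len(uv))]@rot(c["orientation"]).T
    return c["xyz"]+d*((z-c["xyz"][2])/d[:,2])[:,None]
E
python3 - <<'E'
from h import *
import pickle
cs=pickle.load(open("cs0.pkl","rb"))
for n,P,f,of in(("top",[(60,152),(478,84),(577,548),(145,610)],8,(330,200)),("scene",[(392,290),(776,228),(612,412)],4.7,(230,235))):
    uv=(np.array(P)+.5)/f-.5+of
    B=back(cs[n],uv,.01)
    print(n,np.round(B,4).tolist())
    e=np.diff(B[:,:2],axis=0); print(np.degrees(np.arctan2(e[:,1],e[:,0])),np.linalg.norm(e,axis=1))
# holes in c1
uv=(np.array([(113,178),(450,123),(530,513),(187,573)])+.5)/8-.5+[330,200]
B=back(cs["top"],uv,.01);e=np.diff(np.r_[B,B[:1]][:,:2],axis=0);print(np.degrees(np.arctan2(e[:,1],e[:,0])),np.linalg.norm(e,axis=1),B.mean(0))
# tip, scene: o2 tip square approx center
for n,uv in(("top",(378.9,250.6)),):
    print(back(cs[n],uv,.1518))
E
```

```text
top [[0.6144, -0.0531, 0.01], [0.6354, -0.182, 0.01], [0.4903, -0.2052, 0.01], [0.4724, -0.0761, 0.01]]
[ -80.72587098 -170.92854512   97.91431068] [0.13063362 0.1469059  0.13028366]
scene [[0.4685, -0.0796, 0.01], [0.6357, -0.1813, 0.01], [0.4918, -0.2052, 0.01]]
[ -31.30622327 -170.56779704] [0.19573979 0.14583245]
[ -80.71674439 -171.2305287    99.69766825    9.13302834] [0.10509393 0.12333091 0.10431607 0.12408088] [ 0.55334527 -0.13063935  0.01      ]
[[ 0.50126267 -0.13347187  0.1518    ]]
```

Run:
```python
from h import *
import pickle
cs=pickle.load(open("cs0.pkl","rb"))
psi=9.2;y_=-.2172
ex=np.array([np.cos(np.radians(psi)),np.sin(np.radians(psi))]);ey=np.array([-ex[1],ex[0]])
for d in(.492,):
  rows=[]
  for d in(.491,.4935,.496):
    x,y=d*ex+y_*ey;print(d,x,y)
    rows.append(np.hstack([drawstand(cs["top"],x,y,psi,(345,217,60,44),6.6),drawstand(cs["scene"],x,y,psi,(319,243,60,44),6.6)]))
  cv2.imwrite("pics/o4.png",np.vstack(rows[:2])); cv2.imwrite("pics/o5.png",np.vstack(rows[1:]))
```

```text
0.491 0.5194101001175035 -0.13590433361716206
0.4935 0.521877940780186 -0.13550463064793247
0.496 0.5243457814428685 -0.13510492767870289
```

View pics/o4.png

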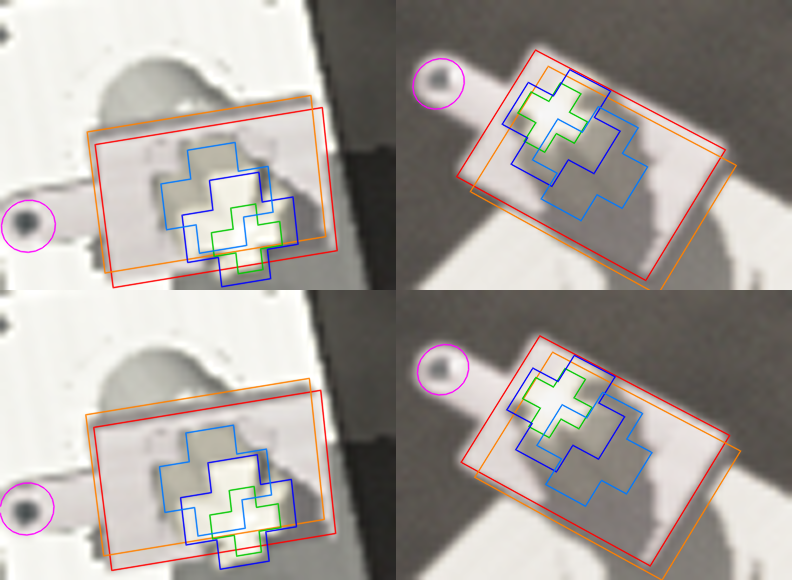

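View pics/o5.png

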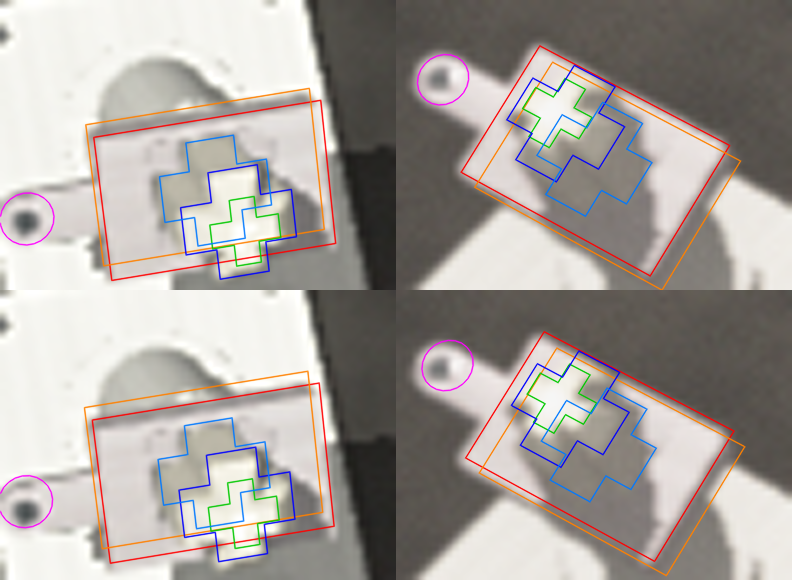

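```bash
cat >> h.py <<'E'
def plan(goal,Rg,n,claw,cur=None):
    from workcell import get_obs
    if cur is None:
        o=get_obs();cur=(o["ee_pos"],rot(o["tcp_rot"]))
    p0,R0=cur
    w=R.from_matrix(R0.T@Rg).as_rotvec(degrees=True)
    print("total shift(tool,cm)",np.round(R0.T@(goal-p0)*100,2),"rot",np.round(w,2),"dist cm",np.round(np.linalg.norm(goal-p0)*100,2))
    rows=[]
    for i in range(n):
        Ri=R0@R.from_rotvec(w*i/n,degrees=True).as_matrix()
        rows.append([claw,[float(v) for v in np.round(Ri.T@(goal-p0)*100/n,2)],[float(v) for v in np.round(w/n,2)]])
    print(rows)
def down(yaw): return R.from_euler('xyz',[180,0,yaw],degrees=True).as_matrix()
PX,PY,PSI=.5200,-.1366,9.2
def posttool(z,dx=0,dy=0):
    "TCP goal: TCP at height z along post, offsets in post frame"
    o,M=postT(PX,PY,PSI); Rt=np.c_[M[:,0],-M[:,1],-M[:,2]]
    return o+M@[dx,dy,z],Rt
E
python3 - <<'E'
from h import *
plan(np.array([.477,.0836,.10]),down(91.9),12,0)
E
```

```text
total shift(tool,cm) [-32.97  43.13  14.23] rot [ -0.     0.   -19.02] dist cm 56.12
[[0, [-2.75, 3.59, 1.19], [-0.0, 0.0, -1.59]], [0, [-2.85, 3.52, 1.19], [-0.0, 0.0, -1.59]], [0, [-2.94, 3.44, 1.19], [-0.0, 0.0, -1.59]], [0, [-3.04, 3.35, 1.19], [-0.0, 0.0, -1.59]], [0, [-3.13, 3.27, 1.19], [-0.0, 0.0, -1.59]], [0, [-3.22, 3.18, 1.19], [-0.0, 0.0, -1.59]], [0, [-3.3, 3.09, 1.19], [-0.0, 0.0, -1.59]], [0, [-3.39, 3.0, 1.19], [-0.0, 0.0, -1.59]], [0, [-3.47, 2.9, 1.19], [-0.0, 0.0, -1.59]], [0, [-3.55, 2.81, 1.19], [-0.0, 0.0, -1.59]], [0, [-3.62, 2.71, 1.19], [-0.0, 0.0, -1.59]], [0, [-3.7, 2.61, 1.19], [-0.0, 0.0, -1.59]]]
```

>>> play_rows:
  rows:
    - [0, [-2.8, 3.6, 1.2], [0, 0, -1.6]]
    - [0, [-2.9, 3.5, 1.2], [0, 0, -1.6]]
    - [0, [-2.9, 3.4, 1.2], [0, 0, -1.6]]
    - [0, [-3.0, 3.4, 1.2], [0, 0, -1.6]]
    - [0, [-3.1, 3.3, 1.2], [0, 0, -1.6]]
    - [0, [-3.2, 3.2, 1.2], [0, 0, -1.6]]
    - [0, [-3.3, 3.1, 1.2], [0, 0, -1.6]]
    - [0, [-3.4, 3.0, 1.2], [0, 0, -1.6]]
    - [0, [-3.5, 2.9, 1.2], [0, 0, -1.6]]
    - [0, [-3.5, 2.8, 1.2], [0, 0, -1.6]]
    - [0, [-3.6, 2.7, 1.2], [0, 0, -1.6]]
    - [0, [-3.7, 2.6, 1.2], [0, 0, -1.6]]
  newtons: 40

```text
time: 2.4
ee_pos: [0.4904, 0.0751, 0.0941]
tcp_rot: [179.6, -0.3, 93.4]
wrist_force: [1.0, 0.5, 0.6]
opening: 0.0857
```

Run:
```python
from h import *
from workcell import get_obs
o=get_obs();print(o["q"])
plan(np.array([.477,.0836,.06]),down(91.9),4,0)
```

```text
[  8.57083998  -3.09569374 -14.49506525  78.17323082   0.25469361
   5.17417954]
total shift(tool,cm) [ 0.91 -1.31  3.4 ] rot [ 0.4 -0.3  1.5] dist cm 3.76
[[0, [0.23, -0.33, 0.85], [0.1, -0.07, 0.37]], [0, [0.23, -0.33, 0.85], [0.1, -0.07, 0.37]], [0, [0.22, -0.33, 0.85], [0.1, -0.07, 0.37]], [0, [0.22, -0.33, 0.85], [0.1, -0.07, 0.37]]]
```

>>> play_rows:
  rows:
    - [0, [0.4, -0.6, 1.5], [0.4, -0.3, 1.0]]
    - [0, [0.3, -0.4, 1.2], [0, 0, 0.5]]
    - [0, [0.1, -0.2, 0.6], [0, 0, 0]]
    - [0, [0, 0, 0], [0, 0, 0]]

```text
time: 2.8
ee_pos: [0.4787, 0.0787, 0.0575]
tcp_rot: [-179.9, 0.1, 91.5]
wrist_force: [-0.4, 0.5, 0.4]
opening: 0.0857
```

Run:
```python
from h import *
plan(np.array([.477,.0836,.013]),down(91.9),4,0)
```

```text
total shift(tool,cm) [ 0.5  -0.14  4.45] rot [-0.12  0.06 -0.4 ] dist cm 4.48
[[0, [0.12, -0.04, 1.11], [-0.03, 0.02, -0.1]], [0, [0.12, -0.04, 1.11], [-0.03, 0.02, -0.1]], [0, [0.12, -0.04, 1.11], [-0.03, 0.02, -0.1]], [0, [0.12, -0.04, 1.11], [-0.03, 0.02, -0.1]]]
```

>>> play_rows:
  rows:
    - [0, [0.3, -0.1, 1.5], [0, 0, -0.3]]
    - [0, [0.2, 0, 1.4], [0, 0, 0]]
    - [0, [0, 0, 0.9], [0, 0, 0]]
    - [0, [0, 0, 0.4], [0, 0, 0]]
    - [0, [0, 0, 0], [0, 0, 0]]

```text
time: 3.3
ee_pos: [0.4775, 0.0876, 0.016]
tcp_rot: [179.9, 0.0, 92.2]
wrist_force: [0.8, -0.7, -0.0]
opening: 0.0852
```

Run:
```python
from h import *
from workcell import camera
c=camera("scene");cv2.imwrite("pics/g1.png",cv2.resize(c["img"][150:350,180:380,::-1],None,fx=3,fy=3,interpolation=2))
plan(np.array([.477,.0836,.012]),down(91.9),2,0)
```

```text
total shift(tool,cm) [-0.39 -0.08  0.43] rot [0.14 0.01 0.29] dist cm 0.59
[[0, [-0.19, -0.04, 0.22], [0.07, 0.0, 0.15]], [0, [-0.19, -0.04, 0.22], [0.07, 0.0, 0.15]]]
```

View pics/g1.png

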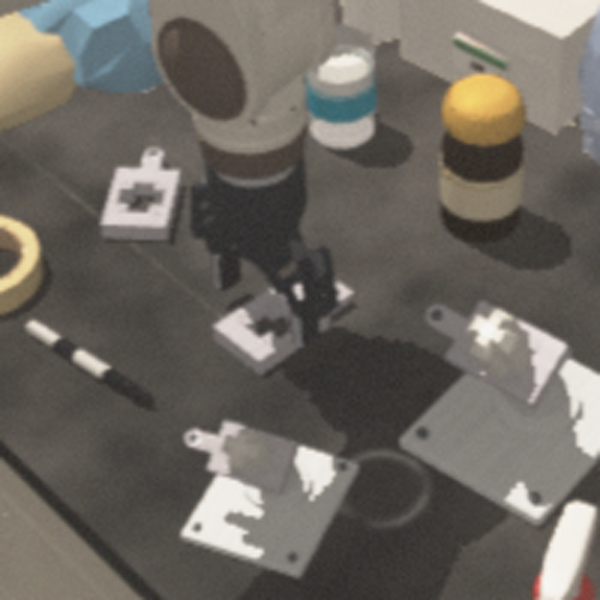

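>>> play_rows:
  rows:
    - [0, [-0.3, 0, 0.4], [0, 0, 0.3]]
    - [0, [-0.1, 0, 0], [0, 0, 0]]
    - [0.2, [0, 0, 0], [0, 0, 0]]
    - [0.3, [0, 0, 0], [0, 0, 0]]
    - [0.5, [0, 0, 0], [0, 0, 0]]
    - [0.5, [0, 0, 0], [0, 0, 0]]

```text
time: 3.95
ee_pos: [0.4791, 0.0828, 0.014]
tcp_rot: [179.7, -0.0, 91.8]
wrist_force: [-0.1, 0.2, -2.9]
opening: 0.0546
```

Run:
```python
from h import *
from workcell import camera,get_obs
c=camera("scene");cv2.imwrite("pics/g2.png",cv2.resize(c["img"][200:300,220:340,::-1],None,fx=6,fy=6,interpolation=2))
print(get_obs()["ee_pos"],get_obs()["tcp_rot"])
```

```text
[0.47906115 0.08280903 0.01391914] [1.79707045e+02 1.50833913e-03 9.18134492e+01]
```

View pics/g2.png

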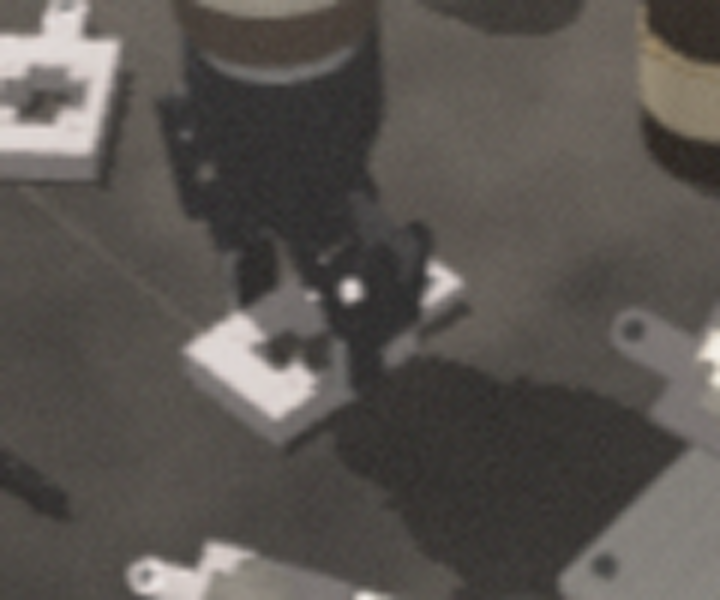

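>>> play_rows:
  rows:
    - [0.5, [0, 0, -2.0], [0, 0, 0]]
    - [0.5, [0, 0, -4.0], [0, 0, 0]]
    - [0.5, [0, 0, -5.0], [0, 0, 0]]
    - [0.5, [0, 0, -5.0], [0, 0, 0]]
    - [0.5, [0, 0, -2.0], [0, 0, 0]]
    - [0.5, [0, 0, 0], [0, 0, 0]]
  newtons: 50

```text
time: 4.6
ee_pos: [0.4756, 0.0826, 0.1965]
tcp_rot: [-179.8, 0.0, 91.8]
wrist_force: [0.1, 0.8, -2.9]
opening: 0.0543
```

Run:
```python
from h import *
g,Rt=posttool(.085,dy=-.002);print(g)
plan(g,Rt,12,.5)
```

```text
[ 0.47836647 -0.14536922  0.18561216]
total shift(tool,cm) [-22.8   -0.45   1.11] rot [-21.71  24.72  80.58] dist cm 22.83
[[0.5, [-1.9, -0.04, 0.09], [-1.81, 2.06, 6.71]], [0.5, [-1.89, 0.18, 0.03], [-1.81, 2.06, 6.71]], [0.5, [-1.86, 0.4, -0.03], [-1.81, 2.06, 6.71]], [0.5, [-1.8, 0.62, -0.08], [-1.81, 2.06, 6.71]], [0.5, [-1.71, 0.83, -0.12], [-1.81, 2.06, 6.71]], [0.5, [-1.59, 1.03, -0.15], [-1.81, 2.06, 6.71]], [0.5, [-1.46, 1.21, -0.17], [-1.81, 2.06, 6.71]], [0.5, [-1.3, 1.38, -0.18], [-1.81, 2.06, 6.71]], [0.5, [-1.12, 1.53, -0.18], [-1.81, 2.06, 6.71]], [0.5, [-0.93, 1.65, -0.16], [-1.81, 2.06, 6.71]], [0.5, [-0.72, 1.75, -0.14], [-1.81, 2.06, 6.71]], [0.5, [-0.51, 1.83, -0.11], [-1.81, 2.06, 6.71]]]
```

>>> play_rows:
  rows:
    - [0.5, [-1.9, 0, -0.3], [-1.8, 2.1, 6.7]]
    - [0.5, [-1.9, 0.2, -0.3], [-1.8, 2.1, 6.7]]
    - [0.5, [-1.9, 0.4, -0.3], [-1.8, 2.1, 6.7]]
    - [0.5, [-1.8, 0.6, -0.3], [-1.8, 2.1, 6.7]]
    - [0.5, [-1.7, 0.8, -0.1], [-1.8, 2.1, 6.7]]
    - [0.5, [-1.6, 1.0, -0.1], [-1.8, 2.1, 6.7]]
    - [0.5, [-1.5, 1.2, -0.1], [-1.8, 2.1, 6.7]]
    - [0.5, [-1.3, 1.4, -0.1], [-1.8, 2.1, 6.7]]
    - [0.5, [-1.1, 1.5, -0.1], [-1.8, 2.1, 6.7]]
    - [0.5, [-0.9, 1.6, 0], [-1.8, 2.1, 6.7]]
    - [0.5, [-0.7, 1.7, 0], [-1.8, 2.1, 6.7]]
    - [0.5, [-0.3, 1.0, 0], [-1.0, 1.2, 4.0]]

```text
time: 5.8
ee_pos: [0.469, -0.1408, 0.1621]
tcp_rot: [-178.7, -28.7, 8.6]
wrist_force: [1.1, -0.7, -3.0]
opening: 0.0542
```

Run:
```python
from h import *
from workcell import get_obs
print(get_obs()["q"])
g,Rt=posttool(.085,dy=-.002);print(g)
plan(g,Rt,3,.5)
```

```text
[-26.11518608 -28.33206382 -31.78878631  62.98074427  16.99136583
  58.51385789]
[ 0.47836647 -0.14536922  0.18561216]
total shift(tool,cm) [ 1.88  0.56 -1.67] rot [-0.99  1.26 -0.53] dist cm 2.57
[[0.5, [0.63, 0.19, -0.56], [-0.33, 0.42, -0.18]], [0.5, [0.63, 0.19, -0.55], [-0.33, 0.42, -0.18]], [0.5, [0.63, 0.2, -0.54], [-0.33, 0.42, -0.18]]]
```

>>> play_rows:
  rows:
    - [0.5, [0.3, 0.2, -1.3], [-0.5, 0.6, -0.3]]
    - [0.5, [0.8, 0.2, -0.4], [-0.3, 0.4, -0.2]]
    - [0.5, [0.4, 0.1, 0], [-0.2, 0.2, 0]]
    - [0.5, [0, 0, 0], [0, 0, 0]]

```text
time: 6.2
ee_pos: [0.4734, -0.1451, 0.1812]
tcp_rot: [-180.0, -29.7, 9.3]
wrist_force: [-0.5, 0.1, -2.8]
opening: 0.054
```

Run:
```python
from h import *
from workcell import get_obs,camera
import pickle
cs={n:camera(n) for n in("scene","top")};o=get_obs()
pickle.dump((cs,o),open("cs1.pkl","wb"))
g,Rt=posttool(.085,dy=-.002)
plan(g,Rt,1,.5)
# predicted plate from tcp
Rc=rot(o["tcp_rot"]);P=o["ee_pos"]+Rc@[0,-.002,.006]
M=np.c_[Rc[:,1],Rc[:,0],-Rc[:,2]]  # plate x=tool y, z=-tool z, y=z x x
M[:,1]=np.cross(M[:,2],M[:,0])
for n,c in cs.items():
    u,v=proj(c,P).astype(int);x0,y0=u-45,v-45;f=6.5
    im=cv2.resize(c["img"][y0:y0+90,x0:x0+90,::-1],None,fx=f,fy=f,interpolation=2)
    for poly,z,col in((main,.008,(0,0,255)),(lug("wide"),.005,(255,0,0)),(cross,.008,(0,200,0)),(main,-.008,(0,128,255))):
        cv2.polylines(im,[np.round(((proj(c,at(poly,z,P,M))-[x0,y0]+.5)*f-.5)*16).astype(np.int32)],True,col,1,16,4)
    cv2.imwrite(f"pics/h_{n}.png",im)
```

```text
total shift(tool,cm) [ 0.68  0.13 -0.16] rot [-0.09  0.31  0.04] dist cm 0.71
[[0.5, [0.68, 0.13, -0.16], [-0.09, 0.31, 0.04]]]
```

View pics/h_scene.png

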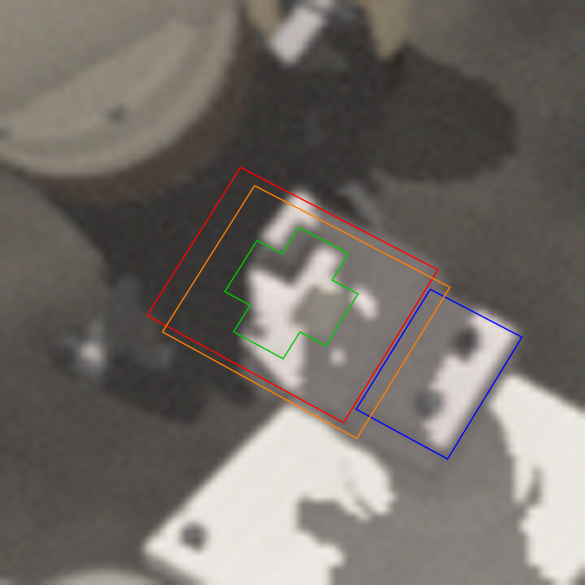

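View pics/h_top.png

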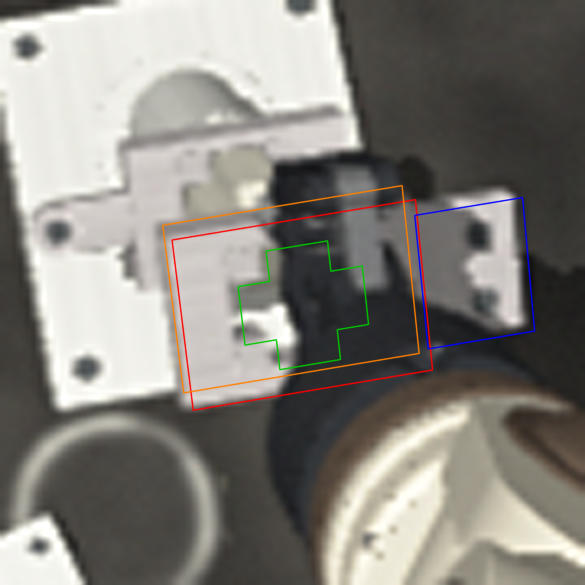

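Run:
```python
from h import *
import pickle
cs=pickle.load(open("cs0.pkl","rb"))
a=drawstand(cs["top"],PX,PY,PSI,(345,222,50,42),12)
cv2.imwrite("pics/o6.png",a)
a=drawstand(cs["scene"],PX,PY,PSI,(322,243,50,42),12)
cv2.imwrite("pics/o7.png",a)
```

```text
(no output)
```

View pics/o6.png

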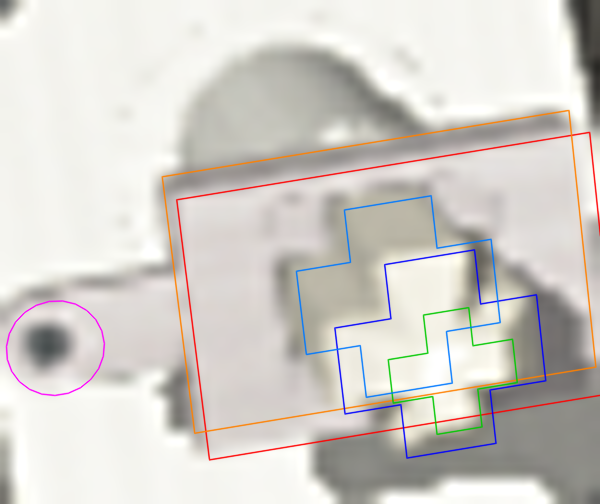

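View pics/o7.png

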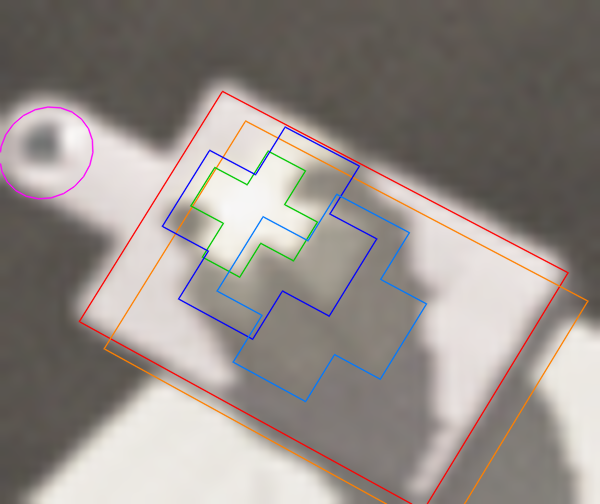

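>>> play_rows:
  rows:
    - [0.5, [0.5, 0.1, -0.1], [-0.1, 0.3, 0]]
    - [0.5, [0.2, 0, 0], [0, 0, 0]]
    - [0.5, [0, 0, 0], [0, 0, 0]]

```text
time: 6.6
ee_pos: [0.4795, -0.1444, 0.1852]
tcp_rot: [180.0, -30.0, 9.3]
wrist_force: [0.5, -0.5, -1.7]
opening: 0.0545
```

```bash
cat > al.py <<'E'
import sys
from h import *
from workcell import get_obs
def st(dy,dx=0):
    o,M=postT(PX,PY,PSI);s=get_obs()
    l=M.T@(s["ee_pos"]-o)*1000
    _,Rt=posttool(0);Rc=rot(s["tcp_rot"])
    print("TCP in post frame mm (minus offset)",np.round(l-[dx,dy,0],1),"tool rot err",np.round(R.from_matrix(Rc.T@Rt).as_rotvec(degrees=True),2),"F post frame",np.round(M.T@s["wrist_force"],1),"torque post",np.round(M.T@s["torque"],2),"open",s["opening"],s["time"])
st(float(sys.argv[1]),float(sys.argv[2]) if len(sys.argv)>2 else 0)
E
python3 al.py -2
```

```text
TCP in post frame mm (minus offset) [ 0.9  0.8 84. ] tool rot err [-0.05  0.03  0.13] F post frame [-0.5 -0.5 -1.6] torque post [-0.04  0.68 -0.03] open 0.05448168096496524 6.6
```

>>> play_rows:
  rows:
    - [0.5, [-0.05, 0.05, 1.0], [0, 0, 0]]
    - [0.5, [0, 0, 0.7], [0, 0, 0]]
    - [0.5, [0, 0, 0.2], [0, 0, 0]]
    - [0.5, [0, 0, 0], [0, 0, 0]]

```text
time: 7.0
ee_pos: [0.4891, -0.143, 0.166]
tcp_rot: [-180.0, -29.9, 9.3]
wrist_force: [0.0, -0.0, -3.3]
opening: 0.0545
```

```bash
python3 al.py -2
```

```text
TCP in post frame mm (minus offset) [-0.3  0.6 62.5] tool rot err [-0.1   0.11  0.13] F post frame [-1.6 -0.  -2.8] torque post [ 0.04  0.77 -0.02] open 0.054465834887253754 7.0
```

>>> play_rows:
  rows:
    - [0.5, [0, 0.05, 0.4], [0, 0, 0]]
    - [0.5, [0, 0, 0.4], [0, 0, 0]]
    - [0.5, [0, 0, 0.3], [0, 0, 0]]
    - [0.5, [0, 0, 0], [0, 0, 0]]

```text
time: 7.4
ee_pos: [0.495, -0.1426, 0.1555]
tcp_rot: [-180.0, -29.9, 9.3]
wrist_force: [0.3, -1.0, -2.6]
opening: 0.0544
```

```bash
python3 al.py -2
```

```text
TCP in post frame mm (minus offset) [-0.5  0.  50.5] tool rot err [-0.1   0.12  0.11] F post frame [-1.1 -1.  -2.3] torque post [0.03 0.7  0.  ] open 0.05436426264087266 7.4
```

>>> play_rows:
  rows:
    - [0.5, [0, 0, 0.4], [0, 0, 0]]
    - [0.5, [0, 0, 0.4], [0, 0, 0]]
    - [0.5, [0, 0, 0.3], [0, 0, 0]]
    - [0.5, [0, 0, 0], [0, 0, 0]]

```text
time: 7.8
ee_pos: [0.5009, -0.1417, 0.1453]
tcp_rot: [-180.0, -29.9, 9.3]
wrist_force: [-0.5, 0.2, -2.4]
opening: 0.0544
```

```bash
python3 al.py -2
```

```text
TCP in post frame mm (minus offset) [-0.4  0.  38.6] tool rot err [-0.09  0.1   0.12] F post frame [-1.6  0.3 -1.8] torque post [0.03 0.69 0.01] open 0.05438390660285567 7.8
```

No contact forces so far, so I'll continue down.

>>> play_rows:
  rows:
    - [0.5, [0, 0, 0.5], [0, 0, 0]]
    - [0.5, [0, 0, 0.5], [0, 0, 0]]
    - [0.5, [0, 0, 0.5], [0, 0, 0]]
    - [0.5, [0, 0, 0.4], [0, 0, 0]]
    - [0.5, [0, 0, 0], [0, 0, 0]]

```text
time: 8.3
ee_pos: [0.511, -0.14, 0.1271]
tcp_rot: [-180.0, -29.9, 9.3]
wrist_force: [-0.3, 0.1, -1.2]
opening: 0.0545
```

```bash
python3 al.py -2
```

```text
TCP in post frame mm (minus offset) [-0.6  0.1 17.7] tool rot err [-0.1   0.12  0.11] F post frame [-0.9  0.2 -0.9] torque post [0.04 0.74 0.03] open 0.054488253598916236 8.3
```

>>> play_rows:
  rows:
    - [0.5, [0, 0, 0.2], [0, 0, 0]]
    - [0.5, [0, 0, 0.2], [0, 0, 0]]
    - [0.5, [0, 0, 0.2], [0, 0, 0]]
    - [0.5, [0, 0, 0], [0, 0, 0]]

```text
time: 8.7
ee_pos: [0.513, -0.1398, 0.1247]
tcp_rot: [180.0, -29.9, 9.3]
wrist_force: [-0.1, 0.0, -3.3]
opening: 0.0544
```

```bash
python3 al.py -2
python3 - <<'E'
from h import *
from workcell import camera
for n in("scene","top"):
    c=camera(n);u,v=proj(c,[.52,-.137,.12]).astype(int);cv2.imwrite(f"pics/k_{n}.png",cv2.resize(c["img"][v-45:v+45,u-50:u+50,::-1],None,fx=6,fy=6,interpolation=2))
E
```

```text
TCP in post frame mm (minus offset) [-0.  -0.  14.7] tool rot err [-0.03  0.12  0.07] F post frame [-1.7  0.  -2.9] torque post [ 0.01  0.72 -0.02] open 0.05444425500118234 8.7
```

View pics/k_scene.png

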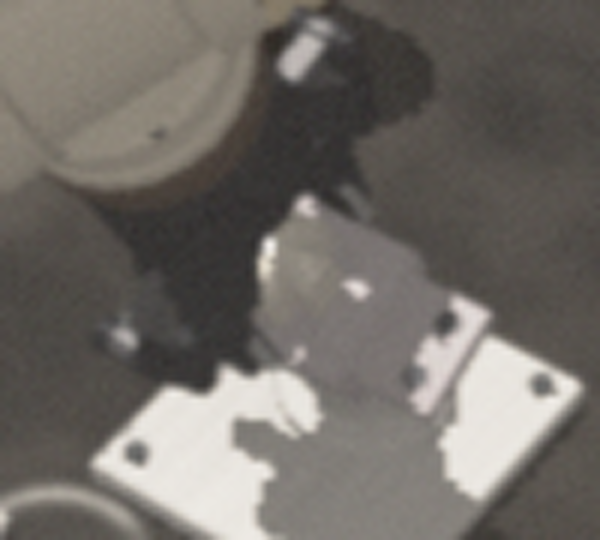

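>>> play_rows:
  rows:
    - [0.5, [0, 0, 0.2], [0, 0, 0]]
    - [0.5, [0, 0, 0.3], [0, 0, 0]]
    - [0.5, [0, 0, 0.3], [0, 0, 0]]

```text
time: 9.1
ee_pos: [0.5138, -0.1397, 0.1241]
tcp_rot: [179.9, -29.8, 9.1]
wrist_force: [-49.7, 1.8, 34.5]
opening: 0.0543
```

```bash
python3 al.py -2
```

```text
TCP in post frame mm (minus offset) [ 0.4 -0.  13.8] tool rot err [ 0.09  0.21 -0.05] F post frame [-24.9   9.7  54.3] torque post [1.96 5.08 0.39] open 0.054326521150755806 9.1
```

>>> play_rows:
  rows:
    - [0.5, [0, 0, 0], [0, 0, 0]]
    - [0.4, [0, 0, 0], [0, 0, 0]]
    - [0.2, [0, 0, 0], [0, 0, 0]]
    - [0, [0, 0, 0], [0, 0, 0]]
    - [0, [0, 0, 0], [0, 0, 0]]

```text
time: 9.6
ee_pos: [0.5147, -0.1401, 0.1259]
tcp_rot: [179.8, -30.0, 9.2]
wrist_force: [0.0, -0.3, 0.3]
opening: 0.0854
```

```bash
python3 al.py -2
```

```text
TCP in post frame mm (minus offset) [ 1.9 -0.6 14.9] tool rot err [ 0.18  0.03 -0.  ] F post frame [ 0.1 -0.3  0.3] torque post [ 0.    0.46 -0.03] open 0.08535341885834141 9.6
```

>>> play_rows:
  rows:
    - [0, [-0.1, 0, -1.0], [0, 0, 0]]
    - [0, [0, 0, -2.0], [0, 0, 0]]
    - [0, [0, 0, -3.0], [0, 0, 0]]
    - [0, [0, 0, -4.0], [0, 0, 0]]
    - [0, [0, 0, -2.0], [0, 0, 0]]
    - [0, [0, 0, 0], [0, 0, 0]]

```text
time: 10.2
ee_pos: [0.451, -0.149, 0.2345]
tcp_rot: [179.8, -29.9, 9.3]
wrist_force: [0.6, -0.4, -0.7]
opening: 0.0854
```

Run:
```python
from h import *
from workcell import camera
# narrow: tool x = ? place plate x->post +y = -tool y ; grasp tool y = -platex (yaw 43.3): toolx = tooly x toolz
yaw=43.3-90
plan(np.array([.4918,.2785,.12]),down(yaw),12,0)
for n in("scene","top"):
    c=camera(n);u,v=proj(c,[.52,-.137,.12]).astype(int);cv2.imwrite(f"pics/l_{n}.png",cv2.resize(c["img"][v-45:v+45,u-50:u+50,::-1],None,fx=6,fy=6,interpolation=2))
```

```text
total shift(tool,cm) [  3.75 -41.57  15.26] rot [-14.47 -27.57  54.62] dist cm 44.44
[[0, [0.31, -3.46, 1.27], [-1.21, -2.3, 4.55]], [0, [0.08, -3.51, 1.19], [-1.21, -2.3, 4.55]], [0, [-0.15, -3.53, 1.12], [-1.21, -2.3, 4.55]], [0, [-0.39, -3.53, 1.05], [-1.21, -2.3, 4.55]], [0, [-0.62, -3.51, 1.0], [-1.21, -2.3, 4.55]], [0, [-0.86, -3.47, 0.96], [-1.21, -2.3, 4.55]], [0, [-1.1, -3.41, 0.92], [-1.21, -2.3, 4.55]], [0, [-1.33, -3.34, 0.9], [-1.21, -2.3, 4.55]], [0, [-1.56, -3.24, 0.89], [-1.21, -2.3, 4.55]], [0, [-1.77, -3.13, 0.89], [-1.21, -2.3, 4.55]], [0, [-1.98, -3.0, 0.9], [-1.21, -2.3, 4.55]], [0, [-2.18, -2.85, 0.92], [-1.21, -2.3, 4.55]]]
```

View pics/l_scene.png

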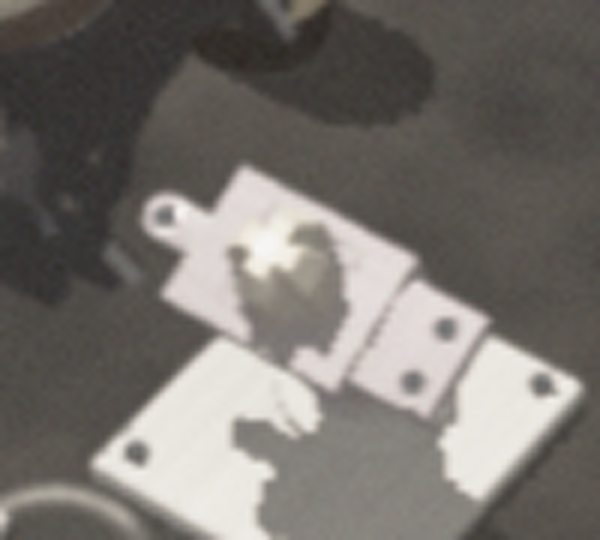

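View pics/l_top.png

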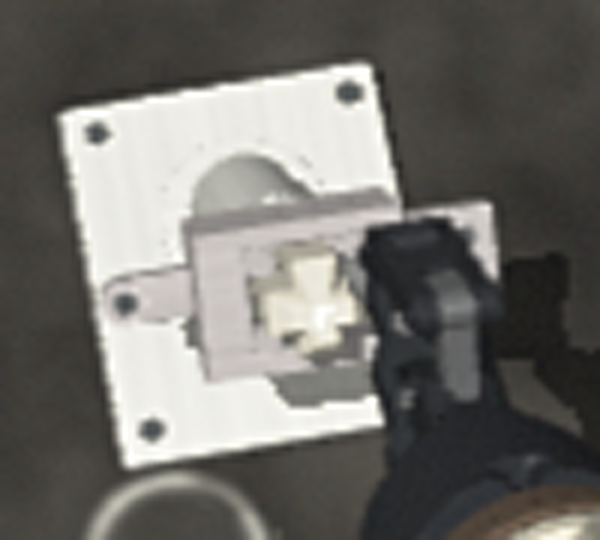

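>>> play_rows:
  rows:
    - [0, [0.3, -3.5, 1.0], [-1.2, -2.3, 4.6]]
    - [0, [0.1, -3.5, 1.0], [-1.2, -2.3, 4.6]]
    - [0, [-0.1, -3.5, 1.0], [-1.2, -2.3, 4.6]]
    - [0, [-0.4, -3.5, 1.0], [-1.2, -2.3, 4.6]]
    - [0, [-0.6, -3.5, 1.0], [-1.2, -2.3, 4.6]]
    - [0, [-0.9, -3.5, 0.9], [-1.2, -2.3, 4.6]]
    - [0, [-1.1, -3.4, 0.9], [-1.2, -2.3, 4.6]]
    - [0, [-1.3, -3.3, 0.9], [-1.2, -2.3, 4.6]]
    - [0, [-1.6, -3.2, 0.9], [-1.2, -2.3, 4.6]]
    - [0, [-1.8, -3.1, 0.9], [-1.2, -2.3, 4.6]]
    - [0, [-1.5, -2.2, 0.8], [-1.2, -2.3, 4.6]]
    - [0, [-1.0, -1.3, 0.4], [-1.0, -2.0, 3.5]]
  newtons: 40

```text
time: 11.5
ee_pos: [0.4882, 0.2641, 0.104]
tcp_rot: [178.5, 1.1, -48.5]
wrist_force: [0.2, -0.4, -1.0]
opening: 0.0852
```

Run:
```python
from h import *
from workcell import get_obs
print(get_obs()["q"])
plan(np.array([.4918,.2785,.07]),down(43.3-90),5,0)
```

```text
[ 28.0584265    6.87416305  -3.17387711  81.6447693    0.72464975
 166.5039475 ]
total shift(tool,cm) [-0.77 -1.31  3.38] rot [ 1.46  1.12 -1.76] dist cm 3.71
[[0, [-0.15, -0.26, 0.68], [0.29, 0.22, -0.35]], [0, [-0.16, -0.26, 0.68], [0.29, 0.22, -0.35]], [0, [-0.16, -0.26, 0.68], [0.29, 0.22, -0.35]], [0, [-0.16, -0.25, 0.68], [0.29, 0.22, -0.35]], [0, [-0.16, -0.25, 0.68], [0.29, 0.22, -0.35]]]
```

>>> play_rows:
  rows:
    - [0, [-0.3, -0.5, 1.2], [0.7, 0.6, -0.9]]
    - [0, [-0.2, -0.4, 1.0], [0.4, 0.3, -0.5]]
    - [0, [-0.1, -0.2, 0.5], [0.2, 0.2, -0.3]]
    - [0, [0, 0, 0], [0, 0, 0]]

```text
time: 11.9
ee_pos: [0.4892, 0.2784, 0.0668]
tcp_rot: [179.2, 0.2, -46.6]
wrist_force: [0.3, 0.5, 0.1]
opening: 0.0856
```

Run:
```python
from h import *
plan(np.array([.4918,.2785,.012]),down(43.3-90),5,0)
```

```text
total shift(tool,cm) [ 0.19 -0.27  5.48] rot [0.78 0.19 0.11] dist cm 5.49
[[0, [0.04, -0.05, 1.1], [0.16, 0.04, 0.02]], [0, [0.04, -0.05, 1.1], [0.16, 0.04, 0.02]], [0, [0.04, -0.05, 1.1], [0.16, 0.04, 0.02]], [0, [0.04, -0.05, 1.1], [0.16, 0.04, 0.02]], [0, [0.03, -0.04, 1.1], [0.16, 0.04, 0.02]]]
```

>>> play_rows:
  rows:
    - [0, [0.1, -0.1, 1.3], [0.4, 0.1, 0]]
    - [0, [0, -0.1, 1.5], [0.2, 0, 0]]
    - [0, [0, 0, 1.4], [0, 0, 0]]
    - [0, [0, 0, 0.8], [0, 0, 0]]
    - [0, [0, 0, 0], [0, 0, 0]]

```text
time: 12.4
ee_pos: [0.4913, 0.2776, 0.0165]
tcp_rot: [180.0, 0.0, -46.7]
wrist_force: [0.2, 0.1, -0.8]
opening: 0.0848
```

Run:
```python
from h import *
plan(np.array([.4918,.2785,.012]),down(43.3-90),1,0)
```

```text
total shift(tool,cm) [-0.03 -0.1   0.45] rot [0.04 0.03 0.02] dist cm 0.46
[[0, [-0.03, -0.1, 0.45], [0.04, 0.03, 0.02]]]
```

>>> play_rows:
  rows:
    - [0, [0, -0.1, 0.3], [0, 0, 0]]
    - [0, [0, 0, 0], [0, 0, 0]]
    - [0.2, [0, 0, 0], [0, 0, 0]]
    - [0.3, [0, 0, 0], [0, 0, 0]]
    - [0.5, [0, 0, 0], [0, 0, 0]]
    - [0.5, [0, 0, 0], [0, 0, 0]]

```text
time: 13.0
ee_pos: [0.4932, 0.2788, 0.0158]
tcp_rot: [-179.9, -0.0, -46.7]
wrist_force: [0.8, -0.5, -3.0]
opening: 0.0548
```

Run:
```python
from h import *
from workcell import get_obs
o=get_obs();Rc=rot(o["tcp_rot"]);print(o["ee_pos"],o["tcp_rot"],"plate ctr in tool mm",Rc.T@(np.array([.4918,.2785,.008])-o["ee_pos"])*1000,o["opening"])
```

```text
[0.49322796 0.278776   0.015827  ] [-1.79868812e+02 -1.69679133e-02 -4.66929792e+01] plate ctr in tool mm [-0.78092717  1.2463422   7.82393693] 0.0548487878919544
```

>>> play_rows:
  rows:
    - [0.5, [0, 0, -2.0], [0, 0, 0]]
    - [0.5, [0, 0, -4.0], [0, 0, 0]]
    - [0.5, [0, 0, -5.0], [0, 0, 0]]
    - [0.5, [0, 0, -5.0], [0, 0, 0]]
    - [0.5, [0, 0, -3.0], [0, 0, 0]]
    - [0.5, [0, 0, 0], [0, 0, 0]]
  newtons: 50

```text
time: 13.6
ee_pos: [0.4907, 0.2774, 0.209]
tcp_rot: [179.7, 0.1, -46.7]
wrist_force: [0.2, 0.5, -2.5]
opening: 0.0543
```

Run:
```python
from h import *
g,Rt=posttool(.105,dy=.0012);print(g)
plan(g,Rt,13,.5)
```

```text
[ 0.46798349 -0.1438092   0.20293267]
total shift(tool,cm) [29.09 30.55  0.72] rot [ 14.85  27.8  -54.51] dist cm 42.19
[[0.5, [2.24, 2.35, 0.06], [1.14, 2.14, -4.19]], [0.5, [2.06, 2.51, 0.09], [1.14, 2.14, -4.19]], [0.5, [1.86, 2.65, 0.11], [1.14, 2.14, -4.19]], [0.5, [1.66, 2.79, 0.12], [1.14, 2.14, -4.19]], [0.5, [1.45, 2.9, 0.12], [1.14, 2.14, -4.19]], [0.5, [1.23, 3.0, 0.11], [1.14, 2.14, -4.19]], [0.5, [1.0, 3.09, 0.09], [1.14, 2.14, -4.19]], [0.5, [0.77, 3.15, 0.06], [1.14, 2.14, -4.19]], [0.5, [0.54, 3.2, 0.03], [1.14, 2.14, -4.19]], [0.5, [0.3, 3.23, -0.02], [1.14, 2.14, -4.19]], [0.5, [0.06, 3.24, -0.08], [1.14, 2.14, -4.19]], [0.5, [-0.17, 3.24, -0.15], [1.14, 2.14, -4.19]], [0.5, [-0.4, 3.21, -0.22], [1.14, 2.14, -4.19]]]
```

>>> play_rows:
  rows:
    - [0.5, [2.2, 2.3, -0.2], [1.1, 2.1, -4.2]]
    - [0.5, [2.1, 2.5, -0.2], [1.1, 2.1, -4.2]]
    - [0.5, [1.9, 2.6, -0.2], [1.1, 2.1, -4.2]]
    - [0.5, [1.7, 2.8, -0.1], [1.1, 2.1, -4.2]]
    - [0.5, [1.4, 2.9, -0.1], [1.1, 2.1, -4.2]]
    - [0.5, [1.2, 3.0, -0.1], [1.1, 2.1, -4.2]]
    - [0.5, [1.0, 3.1, -0.1], [1.1, 2.1, -4.2]]
    - [0.5, [0.8, 3.1, -0.1], [1.1, 2.1, -4.2]]
    - [0.5, [0.5, 3.2, -0.1], [1.1, 2.1, -4.2]]
    - [0.5, [0.3, 3.2, -0.2], [1.1, 2.1, -4.2]]
    - [0.5, [0.1, 3.0, -0.2], [1.1, 2.1, -4.2]]
    - [0.5, [-0.1, 2.0, -0.2], [1.1, 2.1, -4.2]]

```text
time: 14.8
ee_pos: [0.4682, -0.1051, 0.2101]
tcp_rot: [180.0, -27.0, 7.4]
wrist_force: [1.1, 0.3, -3.5]
opening: 0.0545
```

Run:
```python
from h import *
g,Rt=posttool(.095,dy=.0012);print(g)
plan(g,Rt,3,.5)
```

```text
[ 0.47291917 -0.14300979  0.19427241]
total shift(tool,cm) [-0.74  3.82  1.41] rot [ 0.9   2.98 -1.6 ] dist cm 4.14
[[0.5, [-0.25, 1.27, 0.47], [0.3, 0.99, -0.53]], [0.5, [-0.27, 1.27, 0.46], [0.3, 0.99, -0.53]], [0.5, [-0.29, 1.27, 0.45], [0.3, 0.99, -0.53]]]
```

>>> play_rows:
  rows:
    - [0.5, [-0.2, 1.2, 0.4], [0.4, 1.2, -0.6]]
    - [0.5, [-0.3, 1.2, 0.4], [0.3, 1.0, -0.5]]
    - [0.5, [-0.2, 0.8, 0.2], [0.2, 0.6, -0.3]]
    - [0.5, [0, 0.3, 0], [0, 0, 0]]
    - [0.5, [0, 0, 0], [0, 0, 0]]

```text
time: 15.3
ee_pos: [0.4681, -0.1439, 0.1897]
tcp_rot: [-179.7, -29.5, 8.7]
wrist_force: [-0.2, 0.3, -2.0]
opening: 0.0545
```

```bash
python3 al.py 1.2
python3 - <<'E'
from h import *
g,Rt=posttool(.095,dy=.0012);print(g)
plan(g,Rt,1,.5)
E
```

```text
TCP in post frame mm (minus offset) [-6.5 -0.1 93.5] tool rot err [-0.08  0.47 -0.44] F post frame [-1.1  0.3 -1.7] torque post [-0.03  0.67  0.02] open 0.054450450650948785 15.3
[ 0.47291917 -0.14300979  0.19427241]
total shift(tool,cm) [ 0.65 -0.02 -0.16] rot [-0.08  0.47 -0.44] dist cm 0.67
[[0.5, [0.65, -0.02, -0.16], [-0.08, 0.47, -0.44]]]
```

>>> play_rows:
  rows:
    - [0.5, [0.4, 0, 0], [0, 0.4, -0.4]]
    - [0.5, [0.2, 0, 0], [0, 0, 0]]
    - [0.5, [0, 0, 0], [0, 0, 0]]

```text
time: 15.6
ee_pos: [0.4742, -0.1417, 0.193]
tcp_rot: [-179.9, -29.9, 9.3]
wrist_force: [-0.5, -0.6, -1.4]
opening: 0.054
```

```bash
python3 al.py 1.2
python3 - <<'E'
from h import *
from workcell import get_obs,camera
cs={n:camera(n) for n in("scene","top")};o=get_obs()
Rc=rot(o["tcp_rot"]);P=o["ee_pos"]+Rc@[0,.0012,.0078]
M=np.c_[-Rc[:,1],Rc[:,0],-Rc[:,2]];M[:,1]=np.cross(M[:,2],M[:,0])
for n,c in cs.items():
    u,v=proj(c,P).astype(int);x0,y0=u-45,v-45;f=6.5
    im=cv2.resize(c["img"][y0:y0+90,x0:x0+90,::-1],None,fx=f,fy=f,interpolation=2)
    for poly,z,col in((main,.008,(0,0,255)),(lug("narrow"),.005,(255,0,0)),(cross,.008,(0,200,0)),(main,-.008,(0,128,255))):
        cv2.polylines(im,[np.round(((proj(c,at(poly,z,P,M))-[x0,y0]+.5)*f-.5)*16).astype(np.int32)],True,col,1,16,4)
    cv2.imwrite(f"pics/m_{n}.png",im)
E
```

```text
TCP in post frame mm (minus offset) [ 0.7  1.1 93.2] tool rot err [-0.15  0.07  0.07] F post frame [-1.2 -0.5 -0.9] torque post [-0.04  0.65 -0.02] open 0.05403020872520983 15.6
```

View pics/m_scene.png

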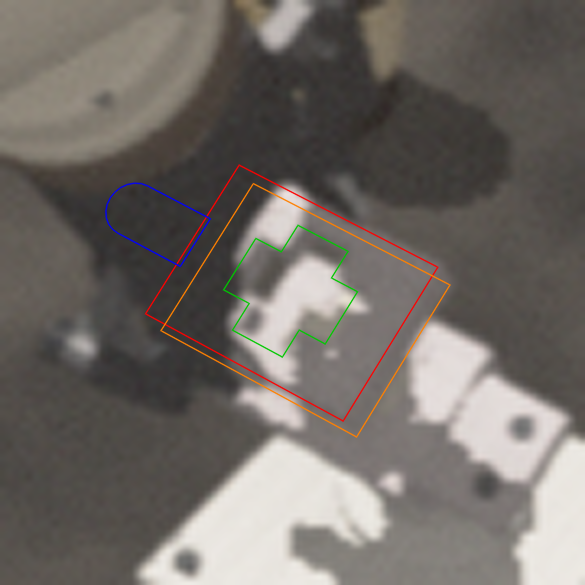

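View pics/m_top.png

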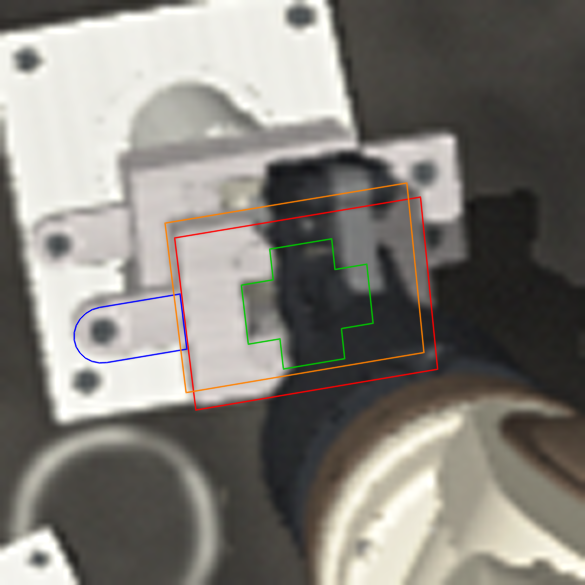

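>>> play_rows:
  rows:
    - [0.5, [0, 0.1, 1.0], [0, 0, 0]]
    - [0.5, [0, 0, 1.0], [0, 0, 0]]
    - [0.5, [0, 0, 0.4], [0, 0, 0]]
    - [0.5, [0, 0, 0], [0, 0, 0]]

```text
time: 16.1
ee_pos: [0.487, -0.1402, 0.1698]
tcp_rot: [-179.9, -29.9, 9.3]
wrist_force: [-0.4, -0.7, -2.4]
opening: 0.054
```

```bash
python3 al.py 1.2
```

```text
TCP in post frame mm (minus offset) [ 0.2  0.6 66.6] tool rot err [-0.18  0.11  0.08] F post frame [-1.6 -0.6 -1.8] torque post [-0.03  0.67 -0.02] open 0.054044074491774466 16.1
```

>>> play_rows:
  rows:
    - [0.5, [0, 0.05, 0.4], [0, 0, 0]]
    - [0.5, [0, 0, 0.4], [0, 0, 0]]
    - [0.5, [0, 0, 0.3], [0, 0, 0]]
    - [0.5, [0, 0, 0], [0, 0, 0]]

```text
time: 16.5
ee_pos: [0.4929, -0.1397, 0.1592]
tcp_rot: [-179.9, -29.9, 9.3]
wrist_force: [0.5, 1.1, -2.4]
opening: 0.0541
```

```bash
python3 al.py 1.2
```

```text
TCP in post frame mm (minus offset) [ 0.   0.1 54.5] tool rot err [-0.19  0.13  0.07] F post frame [-0.6  1.  -2.4] torque post [ 0.01  0.71 -0.05] open 0.05408423908568299 16.5
```

>>> play_rows:
  rows:
    - [0.5, [0, 0, 0.4], [0, 0, 0]]
    - [0.5, [0, 0, 0.4], [0, 0, 0]]
    - [0.5, [0, 0, 0.4], [0, 0, 0]]
    - [0.5, [0, 0, 0.3], [0, 0, 0]]
    - [0.5, [0, 0, 0], [0, 0, 0]]

```text
time: 17.0
ee_pos: [0.501, -0.1381, 0.1454]
tcp_rot: [-179.8, -29.9, 9.3]
wrist_force: [0.4, 0.1, -2.5]
opening: 0.0539
```

```bash
python3 al.py 1.2
```

```text
TCP in post frame mm (minus offset) [ 0.3  0.4 38.5] tool rot err [-0.22  0.09  0.08] F post frame [-0.9 -0.  -2.4] torque post [0.06 0.7  0.04] open 0.05394631573767916 17.0
```

Expected seat is about 31.8.

>>> play_rows:
  rows:
    - [0.5, [0, 0, 0.3], [0, 0, 0]]
    - [0.5, [0, 0, 0.2], [0, 0, 0]]
    - [0.5, [0, 0, 0.2], [0, 0, 0]]
    - [0.5, [0, 0, 0.2], [0, 0, 0]]

```text
time: 17.4
ee_pos: [0.5047, -0.1375, 0.1396]
tcp_rot: [-179.9, -29.9, 9.2]
wrist_force: [-44.7, 1.7, 33.1]
opening: 0.0545
```

```bash
python3 al.py 1.2
```

```text
TCP in post frame mm (minus offset) [ 0.6  0.4 31.5] tool rot err [-0.16  0.11  0.04] F post frame [-21.4   8.8  50.6] torque post [1.86 4.73 0.12] open 0.05446688689133046 17.4
```

Firm contact at 31.5 mm, where the plate should seat. Next: release and retreat.

>>> play_rows:
  rows:
    - [0.5, [0, 0, 0], [0, 0, 0]]
    - [0.4, [0, 0, 0], [0, 0, 0]]
    - [0.2, [0, 0, 0], [0, 0, 0]]
    - [0, [0, 0, 0], [0, 0, 0]]
    - [0, [0, 0, 0], [0, 0, 0]]

```text
time: 17.9
ee_pos: [0.5053, -0.138, 0.1413]
tcp_rot: [-180.0, -30.0, 9.3]
wrist_force: [-0.4, 0.2, -0.3]
opening: 0.0854
```

>>> play_rows:
  rows:
    - [0, [-0.1, 0, -1.0], [0, 0, 0]]
    - [0, [0, 0, -2.0], [0, 0, 0]]
    - [0, [0, 0, -3.0], [0, 0, 0]]
    - [0, [0, 0, -4.0], [0, 0, 0]]
    - [0, [0, -3.0, -2.0], [0, 0, 0]]
    - [0, [0, -4.0, 0], [0, 0, 0]]
    - [0, [0, -5.0, 0], [0, 0, 0]]
    - [0, [0, -4.0, 0], [0, 0, 0]]
    - [0, [0, 0, 0], [0, 0, 0]]

```text
time: 18.8
ee_pos: [0.4138, 0.0132, 0.2556]
tcp_rot: [180.0, -30.5, 9.1]
wrist_force: [-0.7, -0.5, 0.1]
opening: 0.0855
```

Run:
```python
from h import *
from workcell import camera
o,M=postT(PX,PY,PSI)
for n in("scene","top"):
    c=camera(n);u,v=proj(c,[.52,-.137,.12]).astype(int);x0,y0=u-50,v-45;f=6
    im=cv2.resize(c["img"][y0:y0+90,x0:x0+100,::-1],None,fx=f,fy=f,interpolation=2)
    cv2.imwrite(f"pics/z_{n}full.png",c["img"][...,::-1])
    for poly,z,col,s in((main,.032,(0,0,255),1),(lug("narrow"),.029,(255,0,0),1),(lug("wide"),.013,(0,200,0),-1)):
        q=np.c_[-s*poly[:,1],s*poly[:,0]]
        cv2.polylines(im,[np.round(((proj(c,at(q,z,o,M))-[x0,y0]+.5)*f-.5)*16).astype(np.int32)],True,col,1,16,4)
    cv2.imwrite(f"pics/z_{n}.png",im)
```

```text
(no output)
```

View pics/z_scene.png

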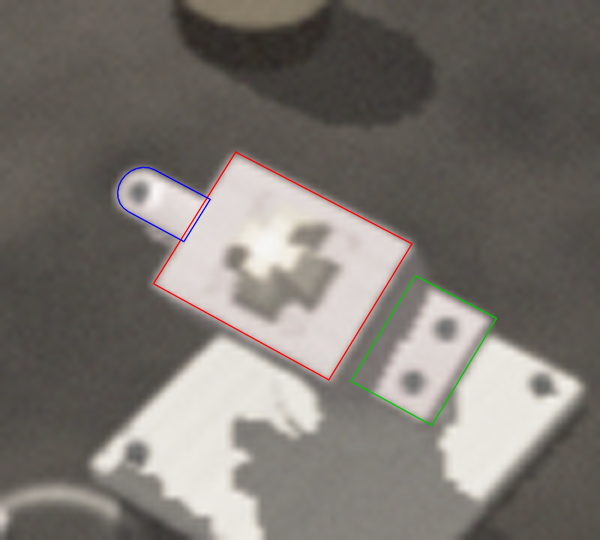

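View pics/z_top.png

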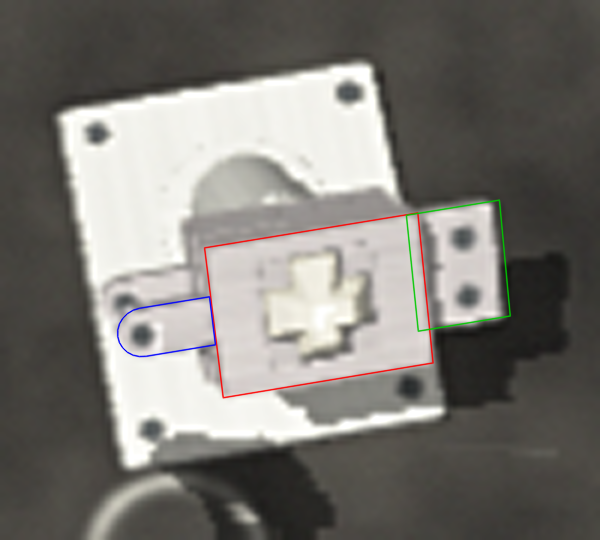

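View pics/z_topfull.png

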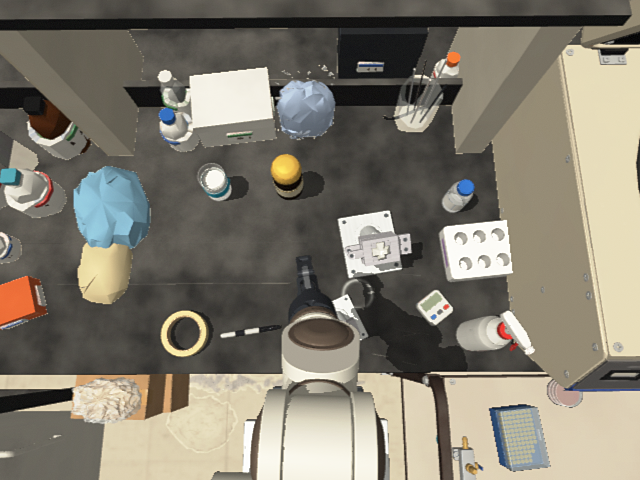

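The overlays match the fully seated model in both views. The narrow lug is above the end lug and the wide lug points right. The bottles, at (287,175) and (458,195), and the timer at (435,308) have not moved, and the robot is clear of everything.

```bash
python3 -c "
from workcell import job_done
print(job_done())"
```

```text
the job is handed in; nothing more can be done
None
```

Both electrode plates are on the larger tilted stand, and the job is handed in at about 19 s of the 61 s allowed. The wide-lug plate went on first with its lug to the right, then the narrow-lug plate with its lug above the end plate's lug.

- **Seating:** the wide plate came to firm contact (about 54 N) with the tool at 13.8 mm along the post, against about 14 expected. The narrow plate did so (about 51 N) at 31.5 mm against about 31.8. The fit on the post was free until each plate reached its seat.
- **Final pictures:** the outlines of the fully seated plates match the scene camera closely. The top camera is off by up to about 1 pixel (2 mm), the same bias it showed before I placed anything. The plates look flat.
- **Bystanders:** the bottles and timer are where they started, and the arm is clear of everything with the gripper open.
- **Forces:** the highest wrist force I read was about 60 N, below the 120 N limit. I saw readings only at the end of each move, not continuously.

No check failed. The only disagreement was in the early stand-pose fits: the automatic edge fit from the scene camera alone gave a yaw of 1.6°. I used 9.2°, measured from the edges of the base plate.

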